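# Unhook the sample can and put it on the balance

### The job

Take the lidded sample can off its hanging stand and set it gently down, upright and centred, on the balance pan. Its bar is caught under the hook beaks: ease the bar back against the sprung keeper until you feel the solid back stop, keep it pressed there without forcing it, lift it straight up and out, and let the keeper spring shut. Leave the stand, tube rack, potted plant and petri dish as they are.

Things in the scene. Friction and masses are not known exactly. Their poses are not given: they have to be found in the camera images.
- can: Lidded metal soil-sample can, 94 mm in diameter over the lid and 70 mm tall, 0.25 to 0.5 kg, with a rigid upright bail: two flat straps 12 mm wide (at own y = +-50 mm) carry a flat steel bar 164 mm long along own y, 12 mm wide (own x) and 10 mm high. Origin: centre of the can's underside; z up.
- bar (a point): Middle of the can's bar, 125 mm above the can's underside and 55 mm above its lid; it is the centre of a flat black plastic grip sleeve on the bar, 50 mm long along the bar, 14 mm wide and 24 mm high, free on all sides: the place to grip it across its 14 mm width from above. A 50 N grip holds it firmly. The can's underside must pass above the stand's 175 mm tops when carried off sideways.
- stand: Fixed stand, grey base; origin: centre of its underside, z up. Two aluminium arms at own y = +-70 mm, 14 mm thick, end in level saddles 145 mm up. The bar's ends rest on them along the stand's y at own x = 0 +-1 mm, the can hanging between the arms 25 mm above the bench. More than 22 N between can and stand while pressing or lifting harms it.
- saddle (a point): Point on the stand midway between the two saddles, 145 mm above the bench, below the bar's middle at the start. On each arm a steel hook head stands on the stand's -x side of the bar; its beak reaches over the bar (underside 4 mm above it, top 167 mm above the bench), so the bar cannot be lifted straight out.
- beak (a point): Nominal beak tips, midway between the arms, 12 mm toward the stand's +x from the saddle point and 163 mm up: the bar is clear of the beaks once moved 18 mm toward +x. The real heads (beaks and stops together) are clamped up to 12 mm either way along x, not measured: the bar comes clear after 6 to 30 mm.
- stop (a point): Nominal front face of the two solid steel back stops (tops 175 mm above the bench), midway between the arms, 27.5 mm toward the stand's +x from the saddle point. They shift with the heads, so the bar always meets them 3.5 mm after coming clear of the beaks, that is after 9.5 to 33.5 mm of travel: feel for it.
- keeper (a joint): Travel (m) of the dark steel sprung keeper, a yoke with a nose on each arm behind the bar, toward the stand's +x: 0 shut, 0.036 limit. Its nose stands 2 mm behind the bar at the start and 172 mm high at the top. It pushes back with 4 N at 0, rising by 0.18 N per mm (under 10 N at the stop); it springs back by itself.
- keeper_nose (a point): Midway between the keeper's two nose faces that the bar presses, 160 mm above the bench. The yoke's cross rod (top 158 mm high) lies 90 mm farther along the stand's +x.
- balance: White laboratory balance, 190 x 170 x 47 mm, fixed; origin: centre of its underside.
- pan (a point): Centre of the top face of the balance's fixed round steel pan, 130 mm in diameter, 60 mm above the bench. A can dropped or pushed onto it with more than 50 N harms it.
- rack: White test-tube rack with tubes, 60 x 190 x 107 mm, bystander; origin: centre of underside.
- plant: Potted seedling in a metal pot, 90 mm in diameter, 75 mm tall with leaves to about 145 mm, bystander; origin: centre of underside.
- dish: Closed glass petri dish, 84 mm in diameter, 18 mm tall, bystander; origin: centre of underside.
There are look-alikes about, which are no part of the job. What is shaped like the can but yellow is not meant.

How it is judged:
By the outcome, as a careful person would: the job done as asked, in the order asked, and still so for the second after the job is handed in, with the robot touching nothing.
It also fails if it takes over 72 s, if anything falls off the work surface, if the arm or the gripper's body presses on something with over 40 N, if the wrist force passes 120 N, or if a joint passes its speed limit or range.

### The arm

A 6-joint arm with a two-finger parallel gripper is mounted at the origin on the work surface. World frame = base frame: x ahead of the robot, y to its left, z up, the work surface at z = 0. Lengths are in mm, angles in rad, forces in N, time in s.
With the tool pointing down it reaches from about 350 to 975 mm from the base axis. Payload 7.1 kg.
Tool frame: the origin (TCP) lies midway between the tips of the shut fingers; the grasp point (between the pads) lies 19 mm behind it (ctrl.grip_point_offset is the distance from the TCP to the grasp point, in mm); z points along the fingers, y is the line along which they close (so a half turn about z gives the same grasp; the last joint's range is limited). The gripper opens to 88 mm and grips with 3 to 60 N. Pads are 20 mm wide; open, the fingers measure 115 mm over their backs; the gripper's body (75 mm by 178 mm) begins 61 mm behind the grasp point.
Start: joints at [1.22, 0.423, 1.63, -0, 1.089, -0.019], TCP at [203.559, 590.905, 222.675] pointing down, gripper open.
Joint ranges: [-3, 3], [-0.9, 2.11], [0.09, 2.58], [-1.31, 4.45], [0.11, 2.69], [-2.54, 2.54]. Speed limits (rad/s): [2.39, 2.39, 3.01, 3.14, 3.14, 3.14].

### API

Orientations are given as a rotation vector (axis times angle).
In Python, from workcell import get_obs, optics, close_job, spotter, ctrl gives the robot as it stands. The module is installed in compiled form; this text tells all that it offers.
- The arm moves only by the tool move_arm, never from a script. Its argument "rows" is a list of rows, each a list of 5 numbers: the shift along the tool's x, y, z in cm, then the turn about the tool's z in degrees, then the opening in per cent of the stroke, from 0 (shut) to 100 (fully open). A call has 1 to 10 rows; each row shifts and turns the commanded pose from where the row before left it, along the tool's axes as they then stand; what a row does not reach is not made up. A row lasts 1/8 s, in which the tool goes at most 62.5 mm and 10.7 degrees, less where a joint would pass 70% of its speed; a pose out of reach is approached as far as the arm can. A call with a gripper value outside its range is refused whole. The fingers move at their own pace and stop on an object; the grip force is fixed at half the most. Time passes only in rows, so rows that do not move let the fingers close. It gives the time, the measured TCP pose, the force, the opening and the grip force at its end, in the units of the state.
- get_obs(): the state, without advancing time (a new reading comes with each control period).
- optics.get_image(name): name is "scene" or "top" or "wrist"; returns the picture (384x512x3 uint8, blue, green, red); there is no depth.
- optics.calibration(name): a dict with "camera_matrix" (3x3 intrinsics, pixels), "distortion" ([k1, k2, p1, p2, k3] as OpenCV has them; the pictures are not rectified), "xyz" and "orientation" of the camera in the world. Camera axes: x right, y down, z forward; pixel columns grow to the right and rows downward; lengths in mm; the calibration is good to about 2 mm. A picture is of the moment at which its call begins: read the wrist's pose just before it. calibration takes no time and is no camera call; for the wrist camera it gives the pose at the moment of the call.
- close_job(): hands the job in; it is judged then, once.
Trained networks look in the newest picture that a camera, given by its name, has taken for a name from the list of things; names that differ only in an ending like _2 or _b are one class to them, and where a whole thing is asked for, a point or a joint stands for the part that bears it (a point fixed in the world has none). Each returns a list of dicts, best first, with "conf" (0 to 1); they miss things now and then, are a little off and sometimes report something else, mostly with a low value. They report only what shows in the picture. A call takes as long as a camera call. They do not tell look-alikes from the thing itself.
- spotter.find_in(camera, label): "point" ([column, row] in pixels, amid what is visible of it).
- spotter.regions_of(camera, label): "region" (384x512 bool, what is visible of it) and "point" ([column, row] in pixels, amid what is visible of it).
The state is a dict: "t": time; "qpos": joint angles; "qvel": joint speeds; "joint_torque": joint torques, N m; "ee_pos": TCP position; "orientation": TCP orientation; "ft_force": force on the tool from outside, world axes, zero at the start; "moment": the same for the moment, N m; "width": finger opening in mm; "grasp_force": force on a finger pad.
Only numpy, scipy, OpenCV 4.12 (cv2) and the standard library are available. Lean on these libraries where they do the work, as an engineer would, in place of code of your own. Each camera call takes 0.05 s, during which the arm holds its last target. There are 200 camera calls.

## Working session

There is one attempt and no reset: what is moved stays moved. The work goes in short steps, Python scripts to look and compute and a tool call to move; the robot and the scene stay as the last step left them, time stands still between calls to the robot, and variables do not carry over. Pictures are saved under pics/ and viewed, at most 10 in all, crops included, and the job is handed in when it is done.

Besides the shell and the picture viewer there is one more tool, called after "Request:" in YAML: its name, and indented under it one key for each argument. move_arm: Moves the arm, as the interface text tells. Its arguments: {"type":"object","properties":{"rows":{"type":"array","items":{"type":"array","items":{"type":"number"}}}},"required":["rows"]}

```bash
mkdir -p pics; cat > h.py <<'E'
import numpy as np, cv2
from scipy.spatial.transform import Rotation as R
from workcell import get_obs, optics, close_job, spotter, ctrl
def rot(c):
    o=np.array(c["orientation"],float)
    return o if o.shape==(3,3) else R.from_rotvec(o).as_matrix()
def ray(c,px):
    u=cv2.undistortPoints(np.array([[px]],float),np.array(c["camera_matrix"],float),np.array(c["distortion"],float))[0,0]
    return rot(c)@np.array([u[0],u[1],1.])
def at_z(c,px,z):
    d=ray(c,px);p=np.array(c["xyz"],float);return p+d*(z-p[2])/d[2]
def proj(c,P):
    Rm=rot(c).T;P=np.atleast_2d(P).astype(float)
    return cv2.projectPoints(P,cv2.Rodrigues(Rm)[0],-Rm@np.array(c["xyz"],float),np.array(c["camera_matrix"],float),np.array(c["distortion"],float))[0][:,0]
E
python3 - <<'E'
from h import *
for n in ["top","scene"]:
    im=optics.get_image(n);cv2.imwrite(f"pics/{n}0.png",im);c=optics.calibration(n)
    print(n,c["xyz"],c["orientation"])
    for l in ["can","bar","stand","saddle","keeper","balance","pan","rack","plant","dish"]:
        print(l,[(np.round(d["point"]).tolist(),round(d["conf"],2),np.round(at_z(c,d["point"],{"bar":150,"can":95,"stand":100,"keeper":160,"saddle":145,"balance":50,"pan":60}.get(l,50))[:2]).tolist()) for d in spotter.find_in(n,l)[:3]])
print(get_obs()["orientation"])
E
```

```text
top [ 313.27516086    7.6928283  1213.08359811] [-2.07856947  2.1356051  -0.23636342]
can [([356.0, 272.0], 0.78, [371.0, -214.0]), ([367.0, 191.0], 0.74, [565.0, -255.0])]
bar [([365.0, 187.0], 0.85, [560.0, -238.0])]
stand [([348.0, 196.0], 0.55, [552.0, -206.0])]
saddle [([347.0, 193.0], 0.86, [550.0, -197.0])]
keeper [([371.0, 142.0], 0.88, [665.0, -257.0])]
balance [([166.0, 223.0], 0.77, [506.0, 236.0])]
pan [([168.0, 218.0], 0.61, [517.0, 230.0])]
rack [([268.0, 130.0], 0.91, [740.0, -23.0]), ([346.0, 194.0], 0.26, [568.0, -212.0])]
plant [([263.0, 190.0], 0.74, [582.0, -5.0])]
dish [([266.0, 254.0], 0.8, [424.0, -9.0])]
scene [ 996.22654303 -140.26158385  784.04617785] [-2.08403426 -1.565192    0.49239161]
can [([151.0, 232.0], 0.71, [567.0, -252.0]), ([155.0, 170.0], 0.61, [397.0, -222.0]), ([159.0, 255.0], 0.34, [627.0, -242.0])]
bar [([154.0, 176.0], 0.86, [460.0, -218.0]), ([152.0, 235.0], 0.78, [610.0, -241.0])]
stand []
saddle [([156.0, 255.0], 0.6, [652.0, -241.0])]
keeper [([146.0, 263.0], 0.68, [673.0, -259.0]), ([343.0, 187.0], 0.57, [612.0, 170.0])]
balance [([345.0, 186.0], 0.88, [543.0, 230.0]), ([159.0, 258.0], 0.5, [610.0, -250.0])]
pan [([341.0, 184.0], 0.61, [542.0, 217.0]), ([154.0, 260.0], 0.36, [617.0, -260.0])]
rack [([276.0, 284.0], 0.72, [740.0, -17.0])]
plant []
dish [([240.0, 180.0], 0.65, [449.0, -21.0])]
[-5.18762582e-01 -3.09843784e+00  3.57008779e-05]
```

```bash
python3 - <<'E'
import cv2,numpy as np
a=cv2.imread("pics/top0.png");b=cv2.imread("pics/scene0.png")
t=cv2.resize(a[110:310,290:440],(450,600),interpolation=3)
s=cv2.resize(b[130:300,90:220],(350,458),interpolation=3)
o=np.zeros((600,800,3),np.uint8);o[:,:450]=t;o[:458,450:]=s
cv2.imwrite("pics/crop.png",o)
E
```

```text
(no output)
```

View pics/top0.png

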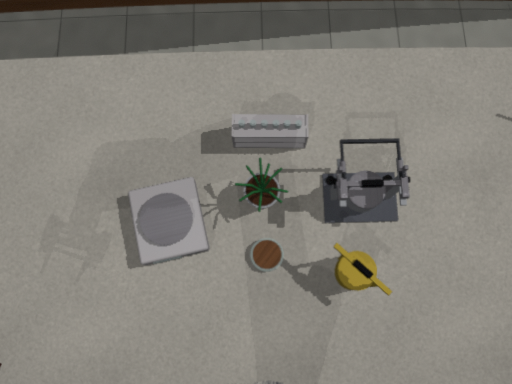

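View pics/crop.png

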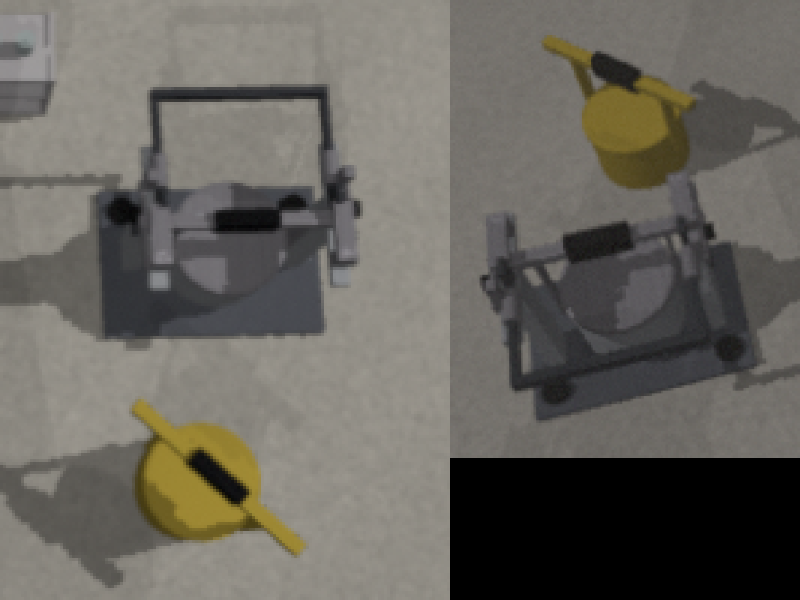

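The wanted can is the grey one hanging in the stand, with its sleeve at top (372,183). The look-alike is the yellow can at (362,269), so I rule that out. The keeper's cross rod is at (370,141), which makes stand +x point up in the picture.

```bash
python3 - <<'E'
from h import *
c=optics.calibration("top"); k=lambda x,y:(290+(x-1)/3.,110+(y-1)/3.)
s=at_z(c,k(247.5,221),162); print("sleeve",s)
r1=at_z(c,k(153,95),158);r2=at_z(c,k(326,92),158);d=r2-r1;print("rod",r1,r2,np.linalg.norm(d),"ang rod->",np.degrees(np.arctan2(d[1],d[0])))
print("rod mid - sleeve",(r1+r2)/2-s)
cs=optics.calibration("scene")
p=(90+(598-450)/350*130,130+240/458*170);print("scene sleeve",p,at_z(cs,p,160))
for n,l in [("top","pan"),("top","balance"),("scene","pan")]:
    optics.get_image(n)
    cc=optics.calibration(n)
    for q in spotter.regions_of(n,l)[:1]:
        m=q["region"].astype(np.uint8);ct=max(cv2.findContours(m,0,1)[0],key=cv2.contourArea)[:,0].astype(float)
        P=np.array([at_z(cc,x,60 if l=="pan" else 47)[:2] for x in ct],np.float32);print(n,l,q["conf"],cv2.fitEllipse(P) if l=="pan" else cv2.minAreaRect(P))
o=get_obs();print(o["ee_pos"],R.from_rotvec(o["orientation"]).as_matrix().round(3).tolist())
E
```

```text
sleeve [ 566.21425742 -252.00591127  162.        ]
rod [ 669.26398767 -187.45254397  158.        ] [ 668.64010639 -322.83673237  158.        ] 135.3856258861229 ang rod-> -90.26403017504862
rod mid - sleeve [102.73778961  -3.13872691  -4.        ]
scene sleeve (144.9714285714286, 219.08296943231443) [ 574.98030419 -249.42378761  160.        ]
top pan 0.87 ((511.431396484375, 229.01409912109375), (196.5919952392578, 223.23841857910156), 104.54601287841797)
top balance 0.75 ((512.73095703125, 232.2505340576172), (194.9584197998047, 173.26791381835938), 11.678892135620117)
scene pan 0.98 ((537.7379150390625, 221.04148864746094), (208.21731567382812, 229.134765625), 78.46902465820312)
[203.56095494 590.89600836 222.68096381] [[-0.945, 0.326, 0.0], [0.326, 0.945, -0.0], [-0.0, -0.0, -1.0]]
```

Request:
move_arm:
  rows:
    - [0,0,-5,10,100]
    - [0,0,-5,10,100]
    - [0,0,0,10,100]
    - [0,0,0,10,100]
    - [0,0,0,10,100]
    - [0,0,0,10,100]
    - [0,0,0,10.8,100]

```text
t: 2.28
ee_pos: [203.5, 590.9, 322.7]
orientation: [2.223, 2.22, -0.0]
ft_force: [-0.5, -0.2, 0.4]
width: 87.4
grasp_force: 0.0
```

Request:
move_arm:
  rows:
    - [-5,2,0,0,100]
    - [-5,2,0,0,100]
    - [-5,2,0,0,100]
    - [-5,2,0,0,100]
    - [-5,2,0,0,100]
    - [-5,2,0,0,100]
    - [-5,2,0,0,100]
    - [-5,2,0,0,100]
    - [-5,2,0,0,100]

```text
t: 3.4
ee_pos: [385.9, 140.1, 323.0]
orientation: [2.216, 2.226, 0.002]
ft_force: [-0.2, -0.1, 0.3]
width: 88.2
grasp_force: 0.0
```

Request:
move_arm:
  rows:
    - [-5,2,0,0,100]
    - [-5,2,0,0,100]
    - [-5,2,0,0,100]
    - [-5,2,0,0,100]
    - [-5,2,0,0,100]
    - [-5,2,0,0,100]
    - [-4.7,3,0,0,100]
    - [-4.7,3.4,0,0,100]
    - [0,0,0,0,100]

```text
t: 4.53
ee_pos: [572.5, -254.5, 321.7]
orientation: [2.22, 2.223, -0.001]
ft_force: [-0.5, 0.7, -0.0]
width: 87.8
grasp_force: 0.0
```

```bash
python3 - <<'E'
from h import *
im=optics.get_image("wrist");c=optics.calibration("wrist");cv2.imwrite("pics/w1.png",im)
print(c["xyz"],rot(c).round(2).tolist())
for l in ["bar","keeper","saddle","can"]:
    for d in spotter.regions_of("wrist",l)[:2]:
        z={"bar":162,"keeper":165}.get(l,150)
        ct=max(cv2.findContours(d["region"].astype(np.uint8),0,1)[0],key=cv2.contourArea)[:,0].astype(float)
        print(l,d["point"],d["conf"],at_z(c,d["point"],z)[:2].round(1),cv2.minAreaRect(np.array([at_z(c,x,z)[:2] for x in ct],np.float32)))
E
```

```text
[ 571.29299994 -173.88291386  485.33387525] [[1.0, 0.0, 0.0], [0.0, -0.96, -0.29], [-0.0, 0.29, -0.96]]
bar [255.5, 155.1] 0.83 [ 571.  -238.7] ((573.7498168945312, -249.08778381347656), (76.53094482421875, 110.673095703125), 27.372451782226562)
bar [98.7, 126.5] 0.65 [ 420.5 -210.4] ((398.4791564941406, -219.67103576660156), (145.20335388183594, 71.24369049072266), 24.874975204467773)
saddle [285.5, 129.6] 0.98 [ 600.3 -215.6] ((597.3856201171875, -253.53793334960938), (182.37713623046875, 158.005859375), 89.82288360595703)
can [253.5, 153.6] 0.84 [ 569.  -239.6] ((561.6134643554688, -252.30252075195312), (118.03193664550781, 80.20582580566406), 63.01274871826172)
can [102.1, 128.6] 0.84 [ 418.1 -213.9] ((392.08172607421875, -222.30389404296875), (152.2625732421875, 75.2770004272461), 25.331396102905273)
```

View pics/w1.png

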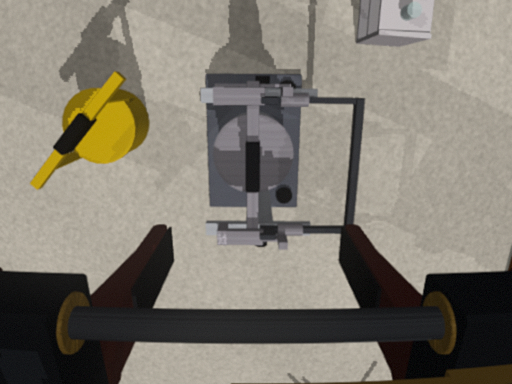

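Wrist view: the grey can's sleeve spans about (253,141) to (253,192) and the cross rod runs (360,100) to (350,230) on the +x side. The yellow can at (95,130) is well clear.

```bash
python3 - <<'E'
from h import *
im=optics.get_image("wrist");c=optics.calibration("wrist");g=cv2.cvtColor(im,6)
o=get_obs();print(o["ee_pos"])
m=np.zeros_like(g);m[132:200,238:270]=(g[132:200,238:270]<45);ys,xs=np.nonzero(m);print(xs.min(),xs.max(),ys.min(),ys.max(),m.sum())
a=cv2.minAreaRect(np.c_[xs,ys].astype(np.float32));print(a)
P=np.array([at_z(c,(x,y),162)[:2] for x,y in zip(xs,ys)],np.float32);print("sleeve",cv2.minAreaRect(P))
for p in [(253,141),(253,192)]:print(at_z(c,p,162))
r1=at_z(c,(360.5,102),158);r2=at_z(c,(350,229),158);print(r1,r2)
E
```

```text
[ 570.75354542 -250.48025866  323.10040303]
248 261 146 194 660
((254.5, 170.0), (48.0, 13.0), 90.0)
sleeve ((569.6631469726562, -252.08407592773438), (48.45530700683594, 12.769569396972656), 89.92967224121094)
[ 568.09165668 -223.0687722   162.        ]
[ 568.24014434 -274.18281097  162.        ]
[ 669.84030004 -185.52330302  158.        ] [ 670.51913242 -315.87253966  158.        ]
```

Request:
move_arm:
  rows:
    - [0,-0.1,4,0,100]
    - [0,0,4,0,100]
    - [0,0,4,0,100]
    - [0,0,3,0,100]
    - [0,0,2,0,100]
    - [0,0,1.2,0,100]
    - [0,0,0.7,0,100]
    - [0,0,0,0,100]
    - [0,0,0,0,100]

```text
t: 5.95
ee_pos: [570.7, -251.8, 134.5]
orientation: [2.216, 2.225, 0.001]
ft_force: [-0.7, 0.2, -0.3]
width: 87.8
grasp_force: 0.0
```

```bash
python3 - <<'E'
from h import *
im=optics.get_image("wrist");cv2.imwrite("pics/w2.png",im)
o=get_obs();print(o["ee_pos"],o["ft_force"],o["width"])
E
```

```text
[ 570.66791984 -251.78829521  134.5161774 ] [-0.13613516 -0.50132565 -0.40807155] 87.94007204107436
```

View pics/w2.png

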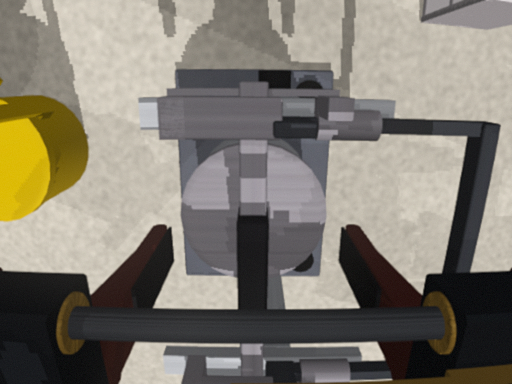

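The sleeve is at column ~252 and the fingers' mid-line at 256, so it needs about -1.5 mm in x. The fingers are clear on both sides. I'll correct, lower 3 mm and close.

Request:
move_arm:
  rows:
    - [0,-0.15,0.3,0,100]
    - [0,0,0,0,60]
    - [0,0,0,0,30]
    - [0,0,0,0,18]
    - [0,0,0,0,18]
    - [0,0,0,0,18]

```text
t: 6.75
ee_pos: [568.7, -251.5, 130.7]
orientation: [2.217, 2.226, 0.0]
ft_force: [0.1, 0.2, -0.0]
width: 41.4
grasp_force: 0.0
```

Request:
move_arm:
  rows:
    - [0,0,0,0,8]
    - [0,0,0,0,0]
    - [0,0,0,0,0]
    - [0,0,0,0,0]

```text
t: 7.25
ee_pos: [568.8, -251.6, 130.7]
orientation: [2.216, 2.226, 0.0]
ft_force: [0.3, 0.1, 0.2]
width: 13.8
grasp_force: 30.0
```

Request:
move_arm:
  rows:
    - [0,0,-0.1,0,0]
    - [0,0,0,0,0]
    - [0,0,0,0,0]

```text
t: 7.62
ee_pos: [568.4, -251.4, 131.3]
orientation: [-2.216, -2.226, 0.0]
ft_force: [0.2, 0.1, -4.4]
width: 13.9
grasp_force: 30.0
```

Request:
move_arm:
  rows:
    - [0,0.1,0,0,0]
    - [0,0.2,0,0,0]
    - [0,0.2,0,0,0]
    - [0,0.2,0,0,0]
    - [0,0,0,0,0]
    - [0,0,0,0,0]

```text
t: 8.38
ee_pos: [575.3, -251.4, 131.4]
orientation: [-2.216, -2.226, 0.001]
ft_force: [-4.7, -0.4, -4.8]
width: 13.9
grasp_force: 30.0
```

Request:
move_arm:
  rows:
    - [0,0.1,0,0,0]
    - [0,0,0,0,0]

```text
t: 8.62
ee_pos: [576.4, -251.4, 131.4]
orientation: [-2.216, -2.226, 0.001]
ft_force: [-4.9, -0.7, -5.4]
width: 14.1
grasp_force: 30.0
```

Request:
move_arm:
  rows:
    - [0,0.1,0,0,0]
    - [0,0,0,0,0]

```text
t: 8.88
ee_pos: [577.3, -251.4, 131.4]
orientation: [-2.216, -2.226, 0.001]
ft_force: [-5.4, -1.0, -4.4]
width: 13.8
grasp_force: 30.0
```

Request:
move_arm:
  rows:
    - [0,0.1,0,0,0]
    - [0,0,0,0,0]

```text
t: 9.12
ee_pos: [578.3, -251.4, 131.4]
orientation: [-2.216, -2.226, 0.001]
ft_force: [-5.4, -0.3, -5.4]
width: 14.1
grasp_force: 30.0
```

Request:
move_arm:
  rows:
    - [0,0.1,0,0,0]
    - [0,0,0,0,0]

```text
t: 9.38
ee_pos: [579.2, -251.4, 131.4]
orientation: [-2.216, -2.226, 0.001]
ft_force: [-4.8, -1.4, -4.2]
width: 14.0
grasp_force: 30.0
```

Request:
move_arm:
  rows:
    - [0,0.1,0,0,0]
    - [0,0,0,0,0]

```text
t: 9.62
ee_pos: [580.2, -251.4, 131.4]
orientation: [-2.216, -2.226, 0.001]
ft_force: [-6.2, -0.6, -4.2]
width: 14.0
grasp_force: 30.0
```

Request:
move_arm:
  rows:
    - [0,0.1,0,0,0]
    - [0,0,0,0,0]

```text
t: 9.88
ee_pos: [581.1, -251.4, 131.4]
orientation: [-2.216, -2.225, 0.001]
ft_force: [-6.4, -0.6, -4.4]
width: 13.9
grasp_force: 30.0
```

Request:
move_arm:
  rows:
    - [0,0.1,0,0,0]
    - [0,0,0,0,0]

```text
t: 10.12
ee_pos: [582.1, -251.4, 131.5]
orientation: [-2.216, -2.226, 0.001]
ft_force: [-6.2, -0.7, -4.6]
width: 14.0
grasp_force: 30.0
```

Request:
move_arm:
  rows:
    - [0,0.1,0,0,0]
    - [0,0,0,0,0]

```text
t: 10.38
ee_pos: [583.1, -251.4, 131.4]
orientation: [-2.216, -2.225, 0.001]
ft_force: [-5.9, -0.7, -3.7]
width: 14.1
grasp_force: 30.0
```

Request:
move_arm:
  rows:
    - [0,0.1,0,0,0]
    - [0,0,0,0,0]

```text
t: 10.62
ee_pos: [584.0, -251.4, 131.4]
orientation: [-2.216, -2.225, 0.001]
ft_force: [-6.9, -0.8, -4.4]
width: 14.1
grasp_force: 30.0
```

Request:
move_arm:
  rows:
    - [0,0.1,0,0,0]
    - [0,0,0,0,0]

```text
t: 10.88
ee_pos: [585.0, -251.4, 131.4]
orientation: [-2.216, -2.225, 0.001]
ft_force: [-6.8, -0.0, -4.0]
width: 13.8
grasp_force: 30.0
```

Request:
move_arm:
  rows:
    - [0,0.1,0,0,0]
    - [0,0,0,0,0]

```text
t: 11.12
ee_pos: [586.0, -251.4, 131.5]
orientation: [-2.216, -2.225, 0.001]
ft_force: [-7.3, -1.3, -4.6]
width: 13.8
grasp_force: 30.0
```

Request:
move_arm:
  rows:
    - [0,0.1,0,0,0]
    - [0,0,0,0,0]

```text
t: 11.38
ee_pos: [586.9, -251.4, 131.4]
orientation: [-2.216, -2.225, 0.002]
ft_force: [-7.6, -0.6, -3.0]
width: 14.0
grasp_force: 30.0
```

Request:
move_arm:
  rows:
    - [0,0.1,0,0,0]
    - [0,0,0,0,0]

```text
t: 11.62
ee_pos: [587.8, -251.5, 131.4]
orientation: [-2.216, -2.225, 0.002]
ft_force: [-6.5, -1.4, -3.7]
width: 13.7
grasp_force: 30.0
```

Request:
move_arm:
  rows:
    - [0,0.1,0,0,0]
    - [0,0,0,0,0]

```text
t: 11.88
ee_pos: [588.8, -251.4, 131.4]
orientation: [-2.216, -2.225, 0.002]
ft_force: [-7.1, -0.8, -3.6]
width: 13.8
grasp_force: 30.0
```

Request:
move_arm:
  rows:
    - [0,0.1,0,0,0]
    - [0,0,0,0,0]

```text
t: 12.12
ee_pos: [589.4, -251.4, 131.4]
orientation: [-2.215, -2.225, 0.002]
ft_force: [-8.4, -1.6, -1.5]
width: 13.7
grasp_force: 30.0
```

Request:
move_arm:
  rows:
    - [0,0.05,0,0,0]
    - [0,0,0,0,0]
    - [0,0,0,0,0]

```text
t: 12.5
ee_pos: [589.5, -251.4, 131.4]
orientation: [-2.215, -2.224, 0.003]
ft_force: [-9.6, -0.9, -0.7]
width: 13.9
grasp_force: 30.0
```

Request:
move_arm:
  rows:
    - [0,0.05,0,0,0]
    - [0,0,0,0,0]
    - [0,0,0,0,0]

```text
t: 12.88
ee_pos: [589.5, -251.4, 131.4]
orientation: [-2.214, -2.224, 0.004]
ft_force: [-11.3, -1.7, 0.4]
width: 13.7
grasp_force: 30.0
```

Solid stop found: x holds at 589.5 while the force rises to 11.3 N. I'll hold this and lift slowly.

Request:
move_arm:
  rows:
    - [0,0,-0.1,0,0]
    - [0,0,-0.2,0,0]
    - [0,0,-0.2,0,0]
    - [0,0,0,0,0]

```text
t: 13.38
ee_pos: [589.4, -250.8, 135.4]
orientation: [-2.213, -2.223, 0.003]
ft_force: [-8.9, 0.0, -5.6]
width: 14.1
grasp_force: 30.0
```

Request:
move_arm:
  rows:
    - [0,0,-0.2,0,0]
    - [0,0,-0.2,0,0]
    - [0,0,-0.2,0,0]
    - [0,0,0,0,0]

```text
t: 13.88
ee_pos: [589.4, -250.7, 141.4]
orientation: [-2.213, -2.223, 0.003]
ft_force: [-8.6, 0.3, -6.6]
width: 14.0
grasp_force: 30.0
```

Request:
move_arm:
  rows:
    - [0,0.02,-0.2,0,0]
    - [0,0,-0.3,0,0]
    - [0,0,-0.3,0,0]
    - [0,0,-0.3,0,0]
    - [0,0,0,0,0]

```text
t: 14.5
ee_pos: [589.4, -250.6, 152.4]
orientation: [-2.213, -2.222, 0.004]
ft_force: [-10.3, 0.4, -6.0]
width: 13.8
grasp_force: 30.0
```

Request:
move_arm:
  rows:
    - [0,0,-0.3,0,0]
    - [0,0,-0.3,0,0]
    - [0,0,-0.3,0,0]
    - [0,0,-0.4,0,0]
    - [0,0,-0.4,0,0]
    - [0,0,-0.4,0,0]
    - [0,0,0,0,0]

```text
t: 15.38
ee_pos: [592.5, -251.6, 175.4]
orientation: [2.215, 2.225, 0.001]
ft_force: [0.6, -0.7, -3.9]
width: 13.6
grasp_force: 30.0
```

Request:
move_arm:
  rows:
    - [0,0,-1,0,0]
    - [0,0,-2,0,0]
    - [0,0,-2.5,0,0]
    - [0,0,-2.5,0,0]
    - [0,0,-2.5,0,0]
    - [0,0,-2.5,0,0]
    - [0,0,-2,0,0]
    - [0,0,-1,0,0]
    - [0,0,0,0,0]

```text
t: 16.5
ee_pos: [592.1, -251.5, 335.9]
orientation: [2.215, 2.225, 0.001]
ft_force: [-0.5, 0.7, -4.6]
width: 14.3
grasp_force: 30.0
```

```bash
python3 - <<'E'
from h import *
o=get_obs();print(o["ee_pos"],o["orientation"],o["ft_force"])
im=optics.get_image("scene");top=optics.get_image("top")
a=cv2.resize(im[110:300,70:230],(480,570),interpolation=3);b=cv2.resize(top[165:275,115:220],(320,335),interpolation=3)
q=np.zeros((570,800,3),np.uint8);q[:,:480]=a;q[:335,480:]=b;cv2.imwrite("pics/c3.png",q)
E
```

```text
[ 592.13430154 -251.54996006  335.90806428] [2.21540092e+00 2.22496010e+00 1.02877334e-03] [-0.53480778  0.73654436 -4.55144611]
```

View pics/c3.png

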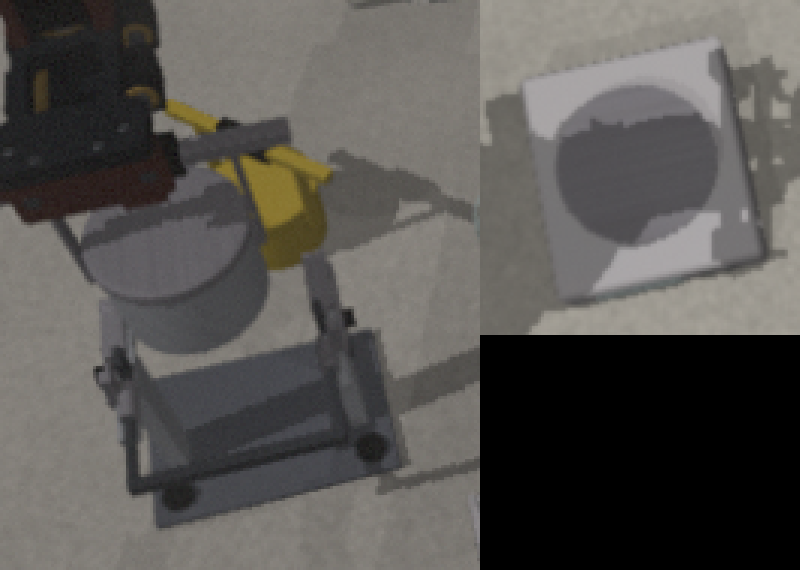

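The can is free above the stand and the keeper rod is back near its original place. The pan circle in the top view is centred at about (166.5, 219).

```bash
python3 - <<'E'
from h import *
c=optics.calibration("top")
k=lambda x,y:((x-480)/(320/105)+115-.3,y/(335/110)+165-.3)
for p in [(637,164.5),(555,164),(719,164),(637,83),(637,246)]: print(at_z(c,k(*p),60).round(1))
E
```

```text
[515.4 233.2  60. ]
[517.5 299.5  60. ]
[514.1 167.2  60. ]
[582.5 234.2  60. ]
[449.8 232.3  60. ]
```

Request:
move_arm:
  rows:
    - [1.5,-0.2,0,0,0]
    - [3,-0.5,0,0,0]
    - [4.5,-0.7,0,0,0]
    - [5,-0.8,0,0,0]
    - [5,-0.8,0,0,0]
    - [5,-0.8,0,0,0]
    - [5,-0.8,0,0,0]
    - [5,-0.8,0,0,0]
    - [4.5,-0.8,0,0,0]
    - [3.5,-0.5,0,0,0]

```text
t: 17.85
ee_pos: [521.5, 170.6, 334.1]
orientation: [-2.214, -2.227, 0.001]
ft_force: [0.4, 0.3, -4.5]
width: 13.8
grasp_force: 30.0
```

Request:
move_arm:
  rows:
    - [3,-0.5,0,0,0]
    - [2,-0.3,0,0,0]
    - [1.3,-0.1,0,0,0]
    - [0,0,0,0,0]
    - [0,0,0,0,0]
    - [0,0,0,0,0]

```text
t: 18.6
ee_pos: [514.0, 230.4, 334.7]
orientation: [2.218, 2.225, -0.0]
ft_force: [0.6, 0.1, -5.0]
width: 13.8
grasp_force: 30.0
```

```bash
python3 - <<'E'
from h import *
o=get_obs();print(o["ee_pos"],o["orientation"],o["ft_force"])
im=optics.get_image("wrist");c=optics.calibration("wrist");cv2.imwrite("pics/w4.png",im)
t=np.arange(0,6.28,.1);P=np.c_[515.7+65*np.cos(t),233.2+65*np.sin(t),0*t+60]
for p in proj(c,P): cv2.circle(im,tuple(int(v) for v in np.clip(p,-99,999)),1,(0,0,255),-1)
cv2.imwrite("pics/w4o.png",im)
E
```

```text
[513.9991187  230.43717048 334.68659611] [ 2.21769503e+00  2.22495211e+00 -2.66791743e-04] [ 0.63044487  0.12834954 -5.04245049]
```

View pics/w4o.png

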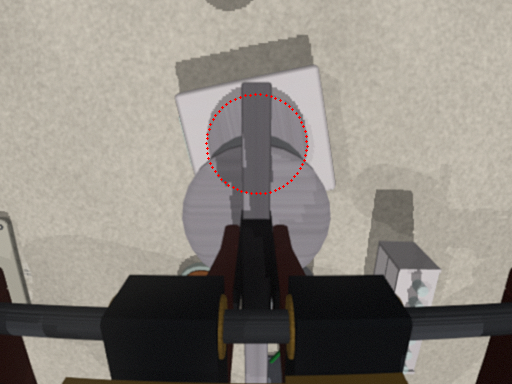

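```bash
python3 - <<'E'
from h import *
im=cv2.imread("pics/w4.png");c=optics.calibration("wrist")
cv2.imwrite("pics/w4c.png",cv2.resize(im[55:205,165:345],(720,600),interpolation=3))
for p in [(177,97),(318,67)]: print(at_z(c,p,47).round(1))
ct=optics.calibration("top")
cr=lambda x,y:((x-480)/(320/105)+115-.3,y/(335/110)+165-.3)
for p in [(525,82),(718,38),(765,262),(562,302)]: print("top",at_z(ct,cr(*p),47).round(1))
E
```

```text
[412.2 295.1  47. ]
[592.6 332.7  47. ]
top [588.9 329.6  47. ]
top [621.9 170.2  47. ]
top [436.  132.1  47. ]
top [408.  294.4  47. ]
```

View pics/w4c.png

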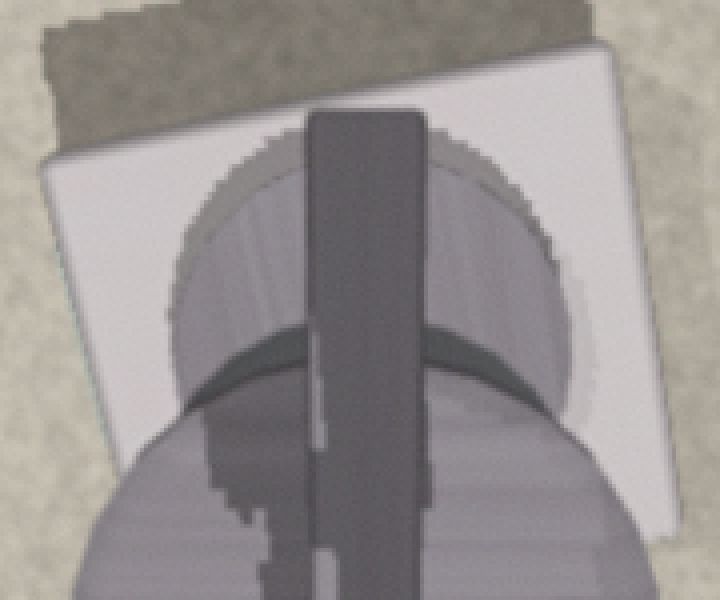

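The outer ring is only the can's shadow. The pan's own rim (sides at columns 208 and 307, top at row ~93) matches the predicted circle, so the target (515.7, 233.2) holds to about 2 mm.

```bash
python3 - <<'E'
from h import *
from scipy.optimize import least_squares
c=optics.calibration("wrist")
q=[(173,330),(205,240),(250,192),(475,178),(510,203),(545,250),(571,330),(565,390),(180,380)]
P=np.array([at_z(c,(165+x/4-.4,55+y/4-.4),60)[:2] for x,y in q])
print(least_squares(lambda v:np.hypot(*(P-v).T)-65,[515,233]).x,get_obs()["ee_pos"])
E
```

```text
[516.72613064 236.26712877] [513.9877322  230.50064336 334.68939989]
```

Request:
move_arm:
  rows:
    - [0.4,0.2,1.5,0,0]
    - [0,0,3,0,0]
    - [0,0,3,0,0]
    - [0,0,3,0,0]
    - [0,0,2.5,0,0]
    - [0,0,1.5,0,0]
    - [0,0,1,0,0]
    - [0,0,0.5,0,0]
    - [0,0,0,0,0]
    - [0,0,0,0,0]

```text
t: 19.9
ee_pos: [516.3, 235.4, 175.4]
orientation: [2.216, 2.226, 0.002]
ft_force: [0.2, 0.2, -4.7]
width: 13.7
grasp_force: 30.0
```

Request:
move_arm:
  rows:
    - [0,0,0.1,0,0]
    - [0,0,0.1,0,0]
    - [0,0,0,0,0]
    - [0,0,0,0,0]

```text
t: 20.4
ee_pos: [515.8, 235.2, 172.7]
orientation: [-2.217, -2.226, 0.0]
ft_force: [-0.2, 0.2, -4.0]
width: 13.7
grasp_force: 30.0
```

Request:
move_arm:
  rows:
    - [0,0,0.2,0,0]
    - [0,0,0.2,0,0]
    - [0,0,0.1,0,0]
    - [0,0,0,0,0]
    - [0,0,0,0,0]

```text
t: 21.02
ee_pos: [515.8, 235.2, 167.7]
orientation: [2.217, 2.226, -0.0]
ft_force: [-0.7, -0.8, -4.6]
width: 13.8
grasp_force: 30.0
```

Request:
move_arm:
  rows:
    - [0,0,0.1,0,0]
    - [0,0,0,0,0]
    - [0,0,0,0,0]

```text
t: 21.4
ee_pos: [515.8, 235.2, 166.7]
orientation: [-2.217, -2.226, 0.0]
ft_force: [-0.3, 0.1, -3.9]
width: 13.9
grasp_force: 30.0
```

Request:
move_arm:
  rows:
    - [0,0,0.1,0,0]
    - [0,0,0,0,0]
    - [0,0,0,0,0]

```text
t: 21.78
ee_pos: [515.9, 235.2, 165.7]
orientation: [2.217, 2.226, 0.0]
ft_force: [-0.5, 0.3, -3.1]
width: 13.7
grasp_force: 30.0
```

Request:
move_arm:
  rows:
    - [0,0,0.05,0,0]
    - [0,0,0,0,0]
    - [0,0,0,0,0]

```text
t: 22.15
ee_pos: [516.0, 235.2, 165.7]
orientation: [2.216, 2.226, 0.001]
ft_force: [-1.4, -3.0, 5.1]
width: 13.6
grasp_force: 30.0
```

Seated (force went from -4.6 to +5.1 N), so I'll release and retreat.

Request:
move_arm:
  rows:
    - [0,0,0,0,20]
    - [0,0,0,0,30]
    - [0,0,0,0,60]
    - [0,0,0,0,60]
    - [0,0,0,0,60]

```text
t: 22.78
ee_pos: [515.8, 235.3, 165.1]
orientation: [-2.217, -2.226, 0.0]
ft_force: [1.7, -0.3, 0.0]
width: 51.5
grasp_force: 0.0
```

Request:
move_arm:
  rows:
    - [0,0,-0.5,0,60]
    - [0,0,-1,0,60]
    - [0,0,-2,0,60]
    - [0,0,-3,0,60]
    - [0,0,-4,0,60]
    - [0,0,-4,0,60]
    - [0,0,-2,0,60]
    - [0,0,0,0,60]

```text
t: 23.78
ee_pos: [516.6, 235.6, 332.6]
orientation: [2.215, 2.225, 0.006]
ft_force: [0.6, 0.7, -0.4]
width: 52.7
grasp_force: 0.0
```

```bash
python3 - <<'E'
from h import *
o=get_obs();print(o["t"],o["ee_pos"],o["ft_force"],o["width"])
im=optics.get_image("wrist");s=optics.get_image("scene")
cv2.imwrite("pics/f.png",np.hstack([cv2.resize(im,(400,300)),cv2.resize(s,(400,300))]))
E
```

```text
23.775 [516.62604715 235.606655   332.56754632] [ 0.62655229  0.6766154  -0.36668113] 52.74252329777546
```

View pics/f.png

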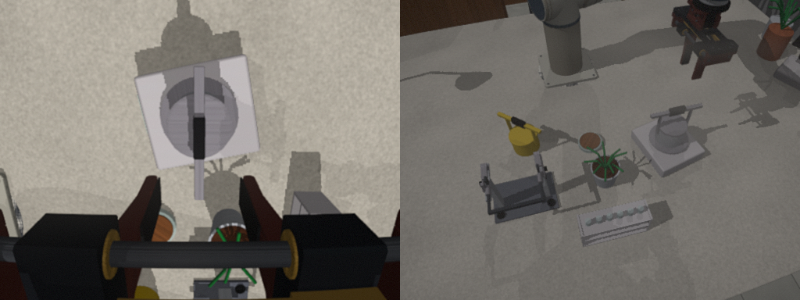

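The can stands upright and centred on the pan, and nothing else appears moved. One numeric check of the keeper rod before handing in.

```bash
python3 - <<'E'
from h import *
a=cv2.cvtColor(cv2.imread("pics/top0.png"),6);b=cv2.cvtColor(optics.get_image("top"),6)
f=lambda g:g[132:152,355:385].mean(1).argmin()+132
print("rod row",f(a),f(b))
E
```

```text
rod row 142 142
```

```bash
python3 -c "
from workcell import close_job
print(close_job())"
```

```text
the job is handed in; nothing more can be done
None
```

The grey can is off the stand and standing upright on the balance pan, centred to within about 3 mm. The keeper has sprung shut, the other items look undisturbed, and the job was handed in at about 24 s of the 72 s allowed.

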